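# Connect the hose sleeve to the extraction port

### The job

Put the bench extraction port into service: first take the red dust cap off the port's spigot and set it, open side down, on the post of the parking stand. Then push the grey sleeve with the green top, green end up, onto the spigot until it sits fully home on the shoulder, and only then pull the yellow gate tab all the way out to open the gate. The white-topped sleeve is too narrow; leave it and the other things on the bench where they are.

Things in the scene. Friction and masses are not known exactly. Their poses are not given: they have to be found in the camera images.
- port: Blue extraction box 100 x 155 x 40 mm, fixed. Origin: bench level, on the spigot's vertical axis; box spans y -105 to +50, x +-50 mm. On it: 84 mm square housing (top z 52 mm), dark shoulder, 48 mm dia (top z 58), aluminium spigot, 30 mm dia, to z 88, top 8 mm tapering to 22 mm. Three sprung balls, 2.8 mm proud at z 71 mm, yield as a sleeve is pushed over (5 to 10 N).
- port_shoulder (a point): Centre of the shoulder's top face, on the spigot's axis, 58 mm above the bench: where the foot of the seated sleeve comes to rest. Axes as port.
- gate (a joint): Slide gate: 0 = closed, 0.040 m = fully open. It moves out along -y of port, with light friction, and stays where it is left.
- gate_tab (a point): Middle of the top edge of the yellow upright gate tab (32 mm wide along the port's x, 10 mm thick along the port's y, standing 42 mm tall, top 86 mm above the bench). Moves with the gate; 100 mm from the spigot's axis along -y of the port when closed, 140 mm when open.
- cap: Red round dust cap, 48 mm diameter, 40 mm tall, closed on top, open below: bore 38 mm diameter, 35 mm deep. 50 g. Origin: centre of its open lower rim; z up through its closed top. At the start it sits loosely over the spigot, its rim on the shoulder.
- stand: Parking stand fixed to the bench: plywood base 80 x 80 x 10 mm with a round aluminium post, 26 mm diameter, its top 60 mm above the bench. Origin: centre of the base's underside.
- stand_top (a point): Centre of the flat top of the stand's post. The parked cap covers it, the inside of its closed top resting on the post, so the cap's rim is 35 mm lower than this point.
- sleeve_green: Rigid hose sleeve, a tube open at both ends standing on the bench: 44 mm outer diameter, 33 mm bore, 80 mm long; lower 50 mm grey, upper 30 mm green. 70 g. Origin: centre of its grey foot; z along the tube to its green end. It is the one that fits the spigot.
- sleeve_white: Look-alike sleeve, not to be moved: 40 mm outer diameter, 25 mm bore, 80 mm long, lower 50 mm grey, upper 30 mm white, standing on the bench. Origin: centre of its foot.
- dropper_bottle: Small brown dropper bottle, about 33 mm diameter, 102 mm tall, standing to the left of the sleeves. Origin: centre of its underside. Bystander.
- tape_roll: Roll of cream masking tape lying flat, 92 mm diameter, 25 mm tall. Origin: centre of its underside. Bystander.
- cutters: Yellow-handled side cutters lying flat, 58 x 141 x 13 mm. Origin: centre of their underside. Bystander.

How it is judged:
By the outcome, as a careful person would: the job done as asked, in the order asked, and still so for the second after the job is handed in, with the robot touching nothing.
It also fails if it takes over 64 s, if anything falls off the work surface, if the arm or the gripper's body presses on something with over 40 N, if the wrist force passes 120 N, or if a joint passes its speed limit or range.

### The arm

A 7-joint arm with a two-finger parallel gripper is mounted at the origin on a cart in front of the work surface, level with it; the furniture and walls round the work are solid. World frame = base frame: x ahead of the robot, y to its left, z up, the work surface at z = 0. Lengths are in m, angles in rad, forces in N, time in s.
With the tool pointing down it reaches from about 0.425 to 0.925 m from the base axis. Payload 6.8 kg.
Tool frame: the origin (TCP) lies midway between the tips of the shut fingers; the grasp point (between the pads) lies 19 mm behind it (bot.pinch_z is the distance from the TCP to the grasp point, in m); z points along the fingers, y is the line along which they close (so a half turn about z gives the same grasp; the last joint's range is limited). The gripper opens to 85 mm and grips with 20 to 120 N. Pads are 22 mm wide; open, the fingers measure 114 mm over their backs; the gripper's body (76 mm by 85 mm) begins 54 mm behind the grasp point. The pads swing forward as they close: fully open they stand 13 mm farther back than shut.
Start: joints at [1.007, 0.477, 0.022, 1.555, -0.011, 1.109, -0.083], TCP at [0.297, -0.606, 0.193] pointing down, gripper open.
Joint ranges: [-2.96, 2.96], [-0.34, 2.1], [-1.41, 1.46], [0.24, 2.44], [-1.37, 4.51], [0.17, 1.92], [-2.96, 2.96]. Speed limits (rad/s): [2.39, 2.39, 3.14, 3.14, 3.14, 3.14, 3.14].

### API

Orientations are given as a unit quaternion [w, x, y, z].
In Python, from station import bot, imaging gives the robot as it stands. The module is installed in compiled form; this text tells all that it offers.
- The arm moves only by the tool carry_out, never from a script. Its argument "targets" is a list of rows, each a list of 5 numbers: the shift along the tool's x, y, z in cm, then the turn about the tool's z in degrees, then the opening, from -1 (shut) to 1 (fully open). In form: [[x, y, z, yaw, gripper], ...]. A call has 1 to 12 rows; each row shifts and turns the commanded pose from where the row before left it, along the tool's axes as they then stand; what a row does not reach is not made up. A row lasts 1/10 s, in which the tool goes at most 50 mm and 8.59 degrees, less where a joint would pass 70% of its speed; a pose out of reach is approached as far as the arm can. A call is refused whole if a number of a shift passes 5 or a number of a turn 8.59, either way. A call with a gripper value outside its range is refused whole. The fingers move at their own pace and stop on an object; "force" is the grip in N (left out, the last holds). Time passes only in rows, so rows that do not move let the fingers close. It gives the time, the measured TCP pose, the force, the opening and the grip force at its end, in the units of the state.
- bot.get_obs(): the state, without advancing time (a new reading comes with each control period).
- imaging.read_camera(name): name is "scene" or "side" or "wrist"; returns the picture (400x640x3 uint8, red, green, blue); there is no depth.
- imaging.calibration(name): a dict with "fx", "fy", "cx", "cy" (pixels), "extrinsics" (4x4, takes a point from world to camera coordinates). Camera axes: x right, y up, looking along -z (the intrinsics and any distortion apply to the point x, -y, -z); pixel columns grow to the right and rows downward; lengths in m; the calibration is good to about 2 mm. A picture is of the moment at which its call begins: read the wrist's pose just before it. calibration takes no time and is no camera call; for the wrist camera it gives the pose at the moment of the call.
- bot.hand_in(): hands the job in; it is judged then, once.
The state is a dict: "t": time; "q": joint angles; "joint_vel": joint speeds; "joint_torque": joint torques, N m; "eef_pos": TCP position; "tool_rot": TCP orientation; "contact_force": force on the tool from outside, world axes, zero at the start; "torque": the same for the moment, N m; "gripper_width": opening from 0.0 (shut) to 1.0 (fully open); "grasp_force": force on a finger pad.
Only numpy, scipy, OpenCV 4.12 (cv2) and the standard library are available. Lean on these libraries where they do the work, as an engineer would, in place of code of your own. Each camera call takes 0.05 s, during which the arm holds its last target. There are 200 camera calls.

## Working session

There is one attempt and no reset: what is moved stays moved. The work goes in short steps, Python scripts to look and compute and a tool call to move; the robot and the scene stay as the last step left them, time stands still between calls to the robot, and variables do not carry over. Pictures are saved under pics/ and viewed, at most 10 in all, crops included, and the job is handed in when it is done.

Besides the shell and the picture viewer there is one more tool, called after "Request:" as name([rows], argument=value, ...), one row to a line, values as JSON. carry_out: Moves the arm, as the interface text tells. Its arguments: {"type":"object","properties":{"targets":{"type":"array"},"force":{"type":"number"}},"required":["targets"]}

```bash
mkdir -p pics
python3 - <<'E'
from station import bot, imaging
import cv2,numpy as np
o=bot.get_obs(); print(o['t'],o['eef_pos'],o['tool_rot'],o['gripper_width'],bot.pinch_z)
for n in("scene","side"):
    im=imaging.read_camera(n); cv2.imwrite(f"pics/{n}0.png",im[:,:,::-1]); c=imaging.calibration(n); print(n,{k:(v if k!='extrinsics' else np.round(v,4).tolist()) for k,v in c.items()})
E
```

```text
0.0 [ 0.29682617 -0.60550232  0.19172719] [-8.66055958e-04  9.74138471e-01  2.25950036e-01 -2.65371006e-04] 0.9965937444097621 0.0187
scene {'fx': 373.0384965799999, 'fy': 373.0384965799999, 'cx': 327.21301986168754, 'cy': 203.54447291975015, 'extrinsics': [[0.7709, -0.6365, 0.0242, -0.4036], [0.2568, 0.3455, 0.9026, -0.2444], [-0.5828, -0.6896, 0.4298, -0.6853], [0.0, 0.0, 0.0, 1.0]]}
side {'fx': 495.06477553733305, 'fy': 495.06477553733305, 'cx': 318.475648114572, 'cy': 200.21875375632956, 'extrinsics': [[0.9986, -0.0494, -0.0182, -0.5414], [0.0418, 0.5345, 0.8441, -0.1334], [-0.032, -0.8437, 0.5359, -1.3597], [0.0, 0.0, 0.0, 1.0]]}
```

View pics/scene0.png

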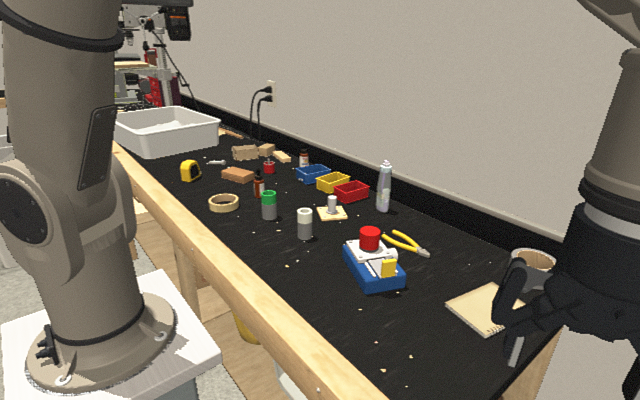

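View pics/side0.png

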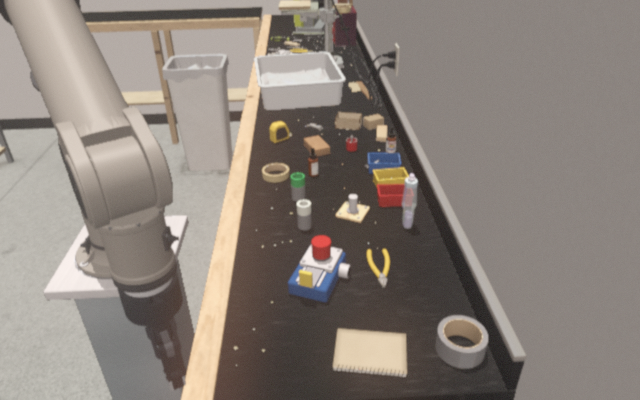

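Scene view: cap top at about (370,231), tab top (390,260), post top (332,197), green sleeve top (268,194), white sleeve top (305,211). Side view: the same things at (321,240), (306,272), (353,196), (298,176) and (304,203). I'll make enlarged crops and a rough triangulation.

```bash
cat > h.py <<'E'
import numpy as np
from station import bot, imaging
def proj_rows(c):
    E=np.array(c['extrinsics']); F=np.diag([1,-1,-1.])@E[:3]
    K=np.array([[c['fx'],0,c['cx']],[0,c['fy'],c['cy']],[0,0,1]]); return K@F
def tri(views):  # [(P,(u,v))...]
    A=[]; 
    for P,(u,v) in views:
        for r,s in((0,u),(1,v)):
            a=P[r]-s*P[2]; A.append(a/np.linalg.norm(P[2][:3]))
    A=np.array(A); x,*_=np.linalg.lstsq(A[:,:3],-A[:,3],rcond=None); 
    res=[np.round((P@np.r_[x,1])[:2]/(P@np.r_[x,1])[2]-uv,1) for P,uv in views]
    return x,res
def atz(P,uv,z): # ray at height z
    A=np.array([P[0]-uv[0]*P[2],P[1]-uv[1]*P[2]]); return np.linalg.solve(A[:,:2],-A[:,2]*z-A[:,3])
E
python3 - <<'E'
from h import *
import cv2
S=proj_rows(imaging.calibration("scene"));D=proj_rows(imaging.calibration("side"))
for n,a,b in [("cap",(370,231),(321,240)),("tab",(390,260),(306,272)),("post",(332,197),(353,196)),("green",(268,194),(298,176)),("white",(305,211),(304,203)),("bottle",(258,173),(313,154))]:
    x,r=tri([(S,a),(D,b)]); print(n,np.round(x,3),r)
a=cv2.imread("pics/scene0.png")[180:300,250:420]; b=cv2.imread("pics/side0.png")[160:310,270:400]
cv2.imwrite("pics/c1.png",cv2.resize(a,(0,0),fx=4.7,fy=4.7,interpolation=cv2.INTER_CUBIC))
cv2.imwrite("pics/c2.png",cv2.resize(b,(0,0),fx=4,fy=4,interpolation=cv2.INTER_CUBIC))
E
```

```text
cap [ 0.544 -0.128  0.096] [array([-0.2, -0.6]), array([-0. ,  0.3])]
tab [ 0.504 -0.229  0.083] [array([0.1, 0.2]), array([ 0. , -0.1])]
post [0.652 0.135 0.055] [array([0. , 0.1]), array([-0. , -0.1])]
green [0.492 0.24  0.071] [array([-0. , -0.1]), array([0. , 0.1])]
white [0.506 0.076 0.076] [array([-0., -0.]), array([0., 0.])]
bottle [0.544 0.384 0.075] [array([0.6, 1.6]), array([-0.2, -0.9])]
```

```bash
cat >> h.py <<'E'
from scipy.spatial.transform import Rotation as R
def pose():
    o=bot.get_obs(); q=np.array(o['tool_rot']); return o,np.array(o['eef_pos']),R.from_quat(q[[1,2,3,0]]).as_matrix()
def plan(target,xdir=None):
    """total tool-frame shift in cm to target world TCP; yaw in deg so tool x heads along world angle xdir"""
    o,p,M=pose(); print("t",round(o['t'],2),"p",np.round(p,4),"xang",round(np.degrees(np.arctan2(M[1,0],M[0,0])),2),"F",np.round(o['contact_force'],1),"w",round(o['gripper_width'],3))
    print("shift cm",np.round(M.T@(np.array(target)-p)*100,2))
    if xdir is not None: print("yaw (tool) ",round(-((xdir-np.degrees(np.arctan2(M[1,0],M[0,0]))+180)%360-180),2))
E
python3 - <<'E'
from h import *
o,p,M=pose(); E=np.array(imaging.calibration("wrist")['extrinsics']); c=-E[:3,:3].T@E[:3,3]
print("cam in tool",M.T@(c-p),"look",M.T@(-E[2,:3]), "right",M.T@E[0,:3], imaging.calibration("wrist")['fx'], o['q'])
plan([0.50,-0.17,0.30],-21.7+0)
E
```

```text
cam in tool [ 6.78072204e-02  2.66225228e-05 -1.81231297e-01] look [-0.26951414 -0.00098681  0.96299593] right [-2.41563095e-04  9.99999513e-01  9.57120368e-04] 307.51920985059616 [ 1.00690807  0.47775691  0.02234329  1.55633705 -0.01145258  1.10928044
 -0.08311674]
t 0.1 p [ 0.2968 -0.6056  0.1918] xang 26.12 F [-0.1 -0.3  0.7] w 0.997
shift cm [ 37.41 -30.19 -10.78]
yaw (tool)  47.82
```

View pics/c1.png

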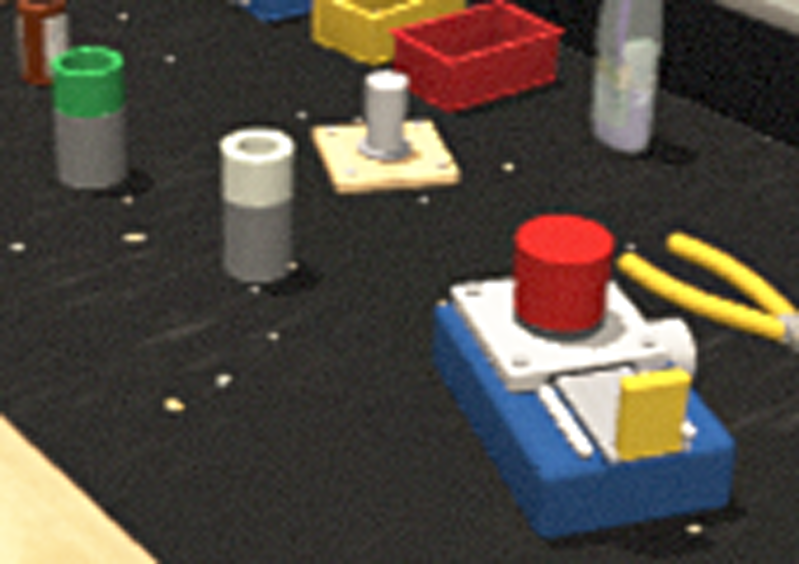

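Scene crop: the cap sits on the white housing with its top at about (564,240) in the crop. The yellow tab stands on the near side, and the post stands clear. I'll move over the port with the wrist camera.

Request:
carry_out([
  [3.2, -2.5, -0.9, 0, 1],
  [3.2, -2.5, -0.9, 0, 1],
  [3.2, -2.5, -0.9, 0, 1],
  [3.2, -2.5, -0.9, 0, 1],
  [3.2, -2.5, -0.9, 0, 1],
  [3.2, -2.5, -0.9, 0, 1],
  [3.2, -2.5, -0.9, 0, 1],
  [3.2, -2.5, -0.9, 0, 1],
  [3.2, -2.5, -0.9, 0, 1],
  [3.2, -2.5, -0.9, 0, 1],
  [3.2, -2.5, -0.9, 0, 1],
  [3.2, -2.5, -0.9, 0, 1],
])

```text
t: 1.3
eef_pos: [0.51, -0.1661, 0.3008]
tool_rot: [-0.0, 0.974, 0.226, -0.0]
contact_force: [0.6, -0.7, 0.6]
gripper_width: 1.0
grasp_force: 0.0
```

Request:
carry_out([
  [0, 0, 0, -8.5, 1],
  [0, 0, 0, -8.5, 1],
  [0, 0, 0, -8.5, 1],
  [0, 0, 0, -8.5, 1],
  [0, 0, 0, -8.2, 1],
  [0, 0, 0, 0, 1],
  [0, 0, 0, 0, 1],
  [0, 0, 0, 0, 1],
])

```text
t: 2.1
eef_pos: [0.5098, -0.1677, 0.3006]
tool_rot: [-0.0, 0.828, 0.56, -0.0]
contact_force: [-0.4, 0.8, 0.2]
gripper_width: 1.0
grasp_force: 0.0
```

```bash
cat >> h.py <<'E'
def snap(k):
    import cv2
    o,p,M=pose(); P=proj_rows(imaging.calibration("wrist")); im=imaging.read_camera("wrist")
    cv2.imwrite(f"pics/w{k}.png",im[:,:,::-1]); np.save(f"P{k}.npy",P)
E
python3 - <<'E'
from h import *
plan([0.53,-0.13,0.3],68.3); snap(1)
E
```

```text
t 2.1 p [ 0.5098 -0.1677  0.3006] xang 68.15 F [-0.4  0.8  0.2] w 1.0
shift cm [4.26 0.47 0.06]
yaw (tool)  -0.15
```

View pics/w1.png

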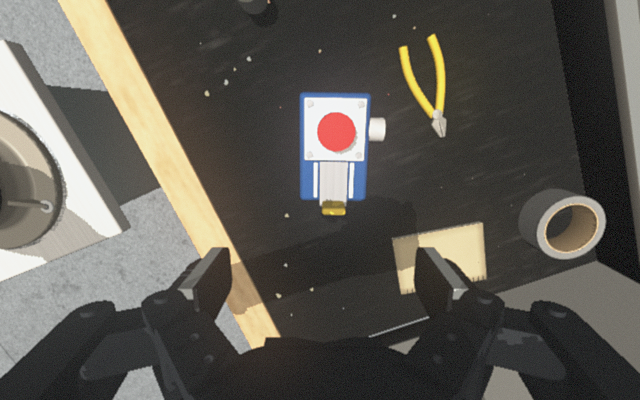

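Wrist view 1: red cap top centred at about (337,131), yellow tab top at (333,208), port box square to the image. The two fingers are at the bottom. Next views are further along y.

Request:
carry_out([
  [4, 0, 0, 0, 1],
  [4, 0, 0, 0, 1],
  [4, 0, 0, 0, 1],
  [0, 0, 0, 0, 1],
  [0, 0, 0, 0, 1],
  [0, 0, 0, 0, 1],
])

```text
t: 2.75
eef_pos: [0.5539, -0.0574, 0.3006]
tool_rot: [0.0, 0.828, 0.561, -0.0]
contact_force: [-0.4, 0.1, -0.3]
gripper_width: 0.994
grasp_force: 0.0
```

Run:
```python
from h import *
plan([0.53,-0.13,0.3],68.3); snap(2)
```

```text
t 2.75 p [ 0.5539 -0.0574  0.3006] xang 68.19 F [-0.4  0.1 -0.3] w 0.994
shift cm [-7.63  0.48  0.06]
yaw (tool)  -0.11
```

Request:
carry_out([
  [4, 0, 0, 0, 1],
  [4, 0, 0, 0, 1],
  [4, 0, 0, 0, 1],
  [0, 0, 0, 0, 1],
  [0, 0, 0, 0, 1],
  [0, 0, 0, 0, 1],
])

```text
t: 3.4
eef_pos: [0.5985, 0.0529, 0.3006]
tool_rot: [0.0, 0.828, 0.56, -0.0]
contact_force: [0.2, -0.9, 0.4]
gripper_width: 0.999
grasp_force: 0.0
```

Run:
```python
from h import *
import cv2
plan([0.53,-0.13,0.3],68.3); snap(3)
# auto: centroid of red/green/yellow blobs
for k in(1,2,3):
    h=cv2.cvtColor(cv2.imread(f"pics/w{k}.png"),cv2.COLOR_BGR2HSV)
    for n,lo,hi in[("red",0,6),("green",50,75),("yel",22,30)]:
        m=cv2.inRange(h,(lo,150,90),(hi,255,255)); N,_,s,c=cv2.connectedComponentsWithStats(m)
        print(k,n,[(s[i].tolist(),np.round(c[i],1).tolist()) for i in range(1,N) if s[i,4]>150])
a=cv2.imread("pics/w2.png"); b=cv2.imread("pics/w3.png")
cv2.imwrite("pics/v23.png",np.vstack([cv2.resize(x[0:270,60:600],(800,300) if 0 else (600,300)) for x in(a,b)]))
```

```text
t 3.4 p [0.5985 0.0529 0.3006] xang 68.13 F [ 0.2 -0.9  0.4] w 0.999
shift cm [-19.52   0.46   0.08]
yaw (tool)  -0.17
1 red [([318, 113, 37, 38, 1085], [335.8, 131.3])]
1 green []
1 yel [([427, 34, 19, 77, 595], [437.8, 69.3]), ([399, 46, 35, 72, 580], [413.7, 81.6])]
2 red [([318, 206, 34, 33, 859], [334.8, 222.3])]
2 green []
2 yel [([419, 122, 18, 68, 509], [430.1, 154.0]), ([394, 132, 33, 63, 462], [407.3, 162.7]), ([322, 275, 22, 17, 169], [332.3, 286.5])]
3 red [([370, 0, 96, 52, 3333], [412.7, 19.5]), ([318, 286, 32, 29, 700], [333.7, 299.9])]
3 green []
3 yel [([413, 198, 17, 49, 358], [422.8, 221.6]), ([389, 207, 27, 52, 354], [400.7, 232.1])]
```

View pics/v23.png

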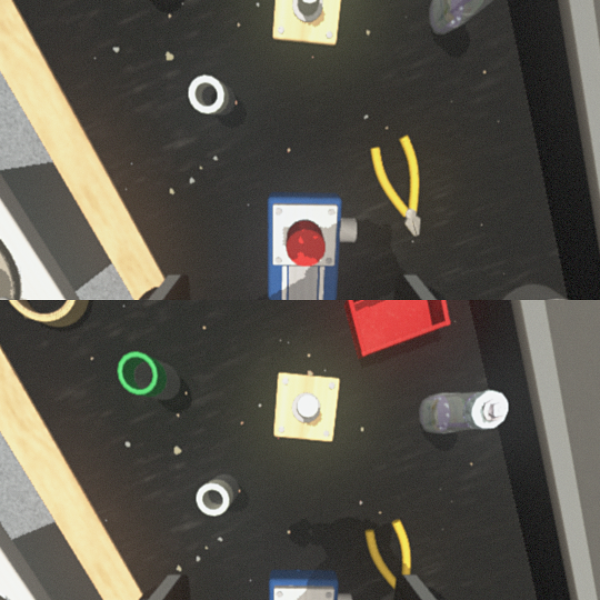

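Upper half (view 2): cap at about (335,220) original, white sleeve top at (247,85), stand post at (337,5). Lower half (view 3): post top at about (337,96), green rim at (184,66), white at (252,177). One more view gives a second bearing on the stand and green sleeve.

Request:
carry_out([
  [4, 0, 0, 0, 1],
  [4, 0, 0, 0, 1],
  [0, 0, 0, 0, 1],
  [0, 0, 0, 0, 1],
  [0, 0, 0, 0, 1],
])

```text
t: 3.95
eef_pos: [0.6282, 0.1272, 0.3007]
tool_rot: [0.001, 0.828, 0.56, -0.0]
contact_force: [-0.3, 0.7, -0.6]
gripper_width: 0.999
grasp_force: 0.0
```

Run:
```python
from h import *
import cv2
plan([0.53,-0.13,0.3],68.3); snap(4)
P=np.load("P4.npy")
for x in([.652,.135,.06],[.492,.24,.08]):
    y=P@np.r_[x,1]; print(y[:2]/y[2])
Z=5
def crop(k,u,v,w,h): 
    return cv2.resize(cv2.imread(f"pics/w{k}.png")[v:v+h,u:u+w],(w*Z,h*Z),interpolation=cv2.INTER_CUBIC)
W=np.zeros((600,800,3),np.uint8)
def put(i,x,y): W[y:y+i.shape[0],x:x+i.shape[1]]=i
put(crop(1,310,108,52,56),0,0); put(crop(1,310,164,52,56),0,300)
put(crop(3,312,70,52,56),270,0); put(crop(3,158,38,52,56),270,300)
y=P@np.r_[.652,.135,.06,1]; a=(y[:2]/y[2]).astype(int)-26; y=P@np.r_[.492,.24,.08,1]; b=(y[:2]/y[2]).astype(int)-26
print(a,b)
put(crop(4,*a,52,56),540,0); put(crop(4,*b,52,56),540,300)
cv2.imwrite("pics/comp.png",W)
```

```text
t 3.95 p [0.6282 0.1272 0.3007] xang 68.15 F [-0.3  0.7 -0.6] w 0.999
shift cm [-27.53   0.46   0.1 ]
yaw (tool)  -0.15
[336.8404068 151.637584 ]
[190.25293942 123.67121766]
[310 125] [164  97]
```

View pics/comp.png

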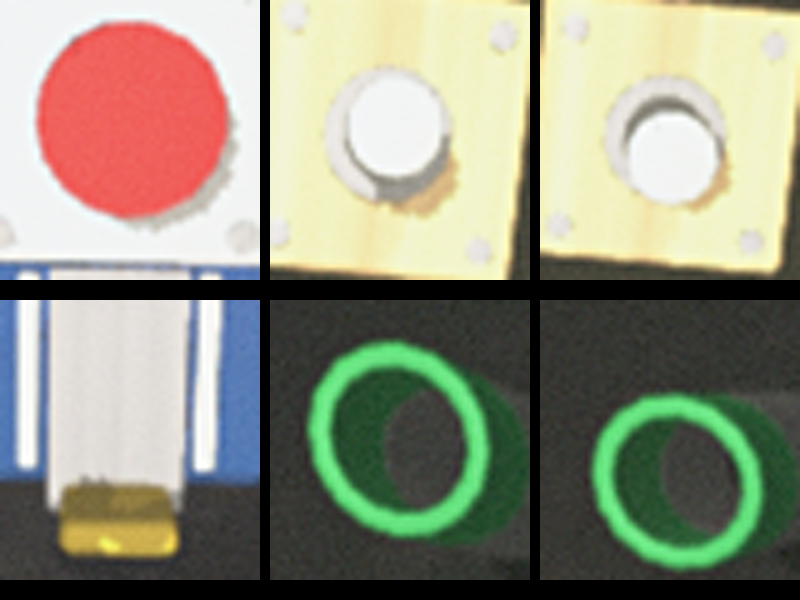

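Crops: cap top centred at (336.0,131.3) in w1, tab top face at (333.6,211) in w1. Post top at (336.6,95.2) in w3 and (336.4,156.1) in w4. Green rim centre at (183.5,65.4) in w3 and (191,132.8) in w4.

Run:
```python
from h import *
S=proj_rows(imaging.calibration("scene"));D=proj_rows(imaging.calibration("side"))
P={k:np.load(f"P{k}.npy") for k in(1,2,3,4)}
def sh(n,v,z):
    print(n,"tri",np.round(tri(v)[0],4),[r.tolist() for r in tri(v)[1]],"at z:",[np.round(atz(p,u,z),4).tolist() for p,u in v])
sh("cap",[(P[1],(336.0,131.3)),(S,(369.5,231)),(D,(321,240.5))],.098)
sh("tab",[(P[1],(333.6,211)),(S,(389.8,260.3)),(D,(306,272))],.086)
sh("post",[(P[3],(336.6,95.2)),(P[4],(336.4,156.1))],.060)
sh("post4",[(P[3],(336.6,95.2)),(P[4],(336.4,156.1)),(S,(332,197)),(D,(353,196))],.060)
sh("green",[(P[3],(183.5,65.4)),(P[4],(191,132.8))],.080)
sh("green4",[(P[3],(183.5,65.4)),(P[4],(191,132.8)),(S,(268.5,193)),(D,(298,176))],.080)
c=atz(P[1],(336,131.3),.098);t=atz(P[1],(333.6,211),.086); d=c-t; print("port y ang",np.degrees(np.arctan2(d[1],d[0])),np.linalg.norm(d))
# box long edges from w1: read housing edges in w1 via Hough
```

```text
cap tri [ 0.5427 -0.13    0.0958] [[0.4, -1.3], [0.5, -0.3], [-0.4, 0.2]] at z: [[0.5416, -0.1312], [0.5379, -0.1329], [0.5435, -0.1324]]
tab tri [ 0.5026 -0.2296  0.0833] [[1.4, -0.8], [0.2, 0.1], [-0.4, -0.1]] at z: [[0.5007, -0.2291], [0.4991, -0.2317], [0.5036, -0.233]]
post tri [0.6489 0.129  0.0555] [[0.3, 0.0], [-0.2, -0.0]] at z: [[0.6483, 0.129], [0.6492, 0.1295]]
post4 tri [0.6499 0.1298 0.0583] [[0.8, -1.0], [0.3, -0.5], [0.6, -0.1], [-0.5, 0.0]] at z: [[0.6483, 0.129], [0.6492, 0.1295], [0.6457, 0.1276], [0.6511, 0.1271]]
green tri [0.4872 0.2296 0.0791] [[-0.1, 0.0], [0.1, -0.0]] at z: [[0.4876, 0.2294], [0.4874, 0.2296]]
green4 tri [0.4891 0.23   0.0776] [[1.7, -0.8], [1.8, -1.0], [0.5, 0.1], [-0.8, -0.3]] at z: [[0.4876, 0.2294], [0.4874, 0.2296], [0.4855, 0.2266], [0.4916, 0.224]]
port y ang 67.33062316531448 0.1061418457312934
```

Request:
carry_out([
  [-3.9, 0.2, 1, 0, 1],
  [-3.9, 0.2, 1, 0, 1],
  [-3.9, 0.2, 1, 0, 1],
  [-3.9, 0.2, 1, 0, 1],
  [-3.9, 0.2, 1, 0, 1],
  [-3.9, 0.3, 1.5, 0, 1],
  [-3.7, 0.3, 1.5, 0, 1],
  [0, 0, 2, 0, 1],
  [0, 0, 0, 0, 1],
  [0, 0, 0, 0, 1],
  [0, 0, 0, 0, 1],
])

```text
t: 5.1
eef_pos: [0.5438, -0.1273, 0.202]
tool_rot: [0.001, 0.827, 0.562, 0.001]
contact_force: [-0.1, -0.1, 0.7]
gripper_width: 0.995
grasp_force: 0.0
```

Run:
```python
from h import *
plan([0.542,-0.131,0.066],67.5)
```

```text
t 5.1 p [ 0.5438 -0.1273  0.202 ] xang 68.38 F [-0.1 -0.1  0.7] w 0.995
shift cm [-0.42 -0.06 13.6 ]
yaw (tool)  0.88
```

Request:
carry_out([
  [-0.4, 0, 2, 0.8, 1],
  [0, 0, 2.5, 0, 1],
  [0, 0, 2.5, 0, 1],
  [0, 0, 2.5, 0, 1],
  [0, 0, 2, 0, 1],
  [0, 0, 1.4, 0, 1],
  [0, 0, 0.7, 0, 1],
  [0, 0, 0, 0, 1],
  [0, 0, 0, 0, 1],
])

```text
t: 6.0
eef_pos: [0.5423, -0.1317, 0.0656]
tool_rot: [0.001, 0.831, 0.556, 0.001]
contact_force: [0.1, 0.2, -0.1]
gripper_width: 0.999
grasp_force: 0.0
```

Request:
carry_out([
  [0, 0, 0, 0, 0.2],
  [0, 0, 0, 0, 0],
  [0, 0, 0, 0, -1],
  [0, 0, 0, 0, -1],
  [0, 0, 0, 0, -1],
  [0, 0, 0, 0, -1],
  [0, 0, 0, 0, -1],
], force=30)

```text
t: 6.7
eef_pos: [0.5414, -0.1318, 0.0647]
tool_rot: [-0.0, 0.831, 0.556, -0.0]
contact_force: [-0.9, 0.4, -0.4]
gripper_width: -0.0
grasp_force: 0.0
```

Run:
```python
from h import *
import cv2
plan([0.542,-0.131,0.16],67.5); snap(5)
P=np.load("P5.npy"); y=P@np.r_[.542,-.131,.098,1]; print(y[:2]/y[2])
cv2.imwrite("pics/s5.png",np.vstack([cv2.resize(imaging.read_camera("side")[200:320,240:400,::-1],(400,300)),cv2.resize(cv2.imread("pics/w5.png"),(400,250))]))
```

```text
t 6.7 p [ 0.5414 -0.1318  0.0647] xang 67.52 F [-0.9  0.4 -0.4] w -0.0
shift cm [ 0.1   0.03 -9.53]
yaw (tool)  0.02
[323.94853873 245.68549585]
```

View pics/s5.png

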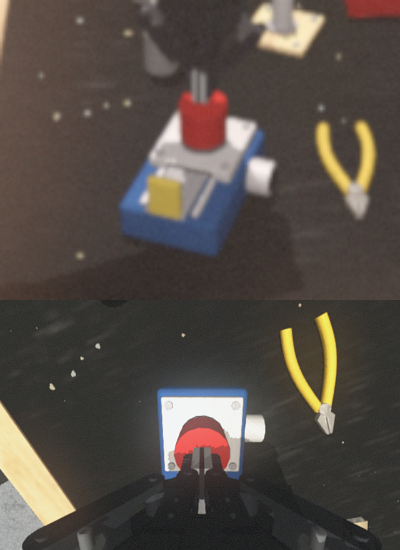

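The fingers are shut without the cap. In the side view they end at the cap's far rim, and the wrist view shows the fingers over the cap's lower half. I'll look enlarged, with projected points.

Run:
```python
from h import *
import cv2
o,p,M=pose()
D=imaging.read_camera("side")[:,:,::-1].copy(); S=imaging.read_camera("scene")[:,:,::-1].copy(); W=cv2.imread("pics/w5.png")
out=[]
for n,im,P in(("side",D,proj_rows(imaging.calibration("side"))),("scene",S,proj_rows(imaging.calibration("scene"))),("w",W,np.load("P5.npy"))):
    y=P@np.r_[p,1]; t=y[:2]/y[2]; y=P@np.r_[.542,-.131,.098,1]; c=y[:2]/y[2]; print(n,t,c)
    u,v=np.round(c).astype(int)-[36,60]; h=100 
    w=70 if n!="w" else 70; s=(266/70) 
    if n=="w": u,v=int(c[0])-70,int(c[1])-80; w,h=140,155; s=266/140
    cr=cv2.resize(im[max(v,0):v+h,u:u+w],None,fx=s,fy=s,interpolation=cv2.INTER_CUBIC); 
    for q,col in((t,(255,0,255)),(c,(0,255,0))): cv2.circle(cr,tuple(int(a) for a in ((q-[u,v])*s)),3,col,1)
    out.append(cv2.resize(cr,(266,int(h*s)))if 0 else cr)
H=max(x.shape[0] for x in out); cv2.imwrite("pics/x5.png",np.hstack([np.pad(x,((0,H-x.shape[0]),(0,0),(0,0))) for x in out]))
```

```text
side [320.32435165 251.12225056] [320.33970979 240.19363377]
scene [369.17167349 242.64068366] [370.15606562 230.14985932]
w [323.28614978 224.93197786] [323.94853873 245.68549585]
```

View pics/x5.png

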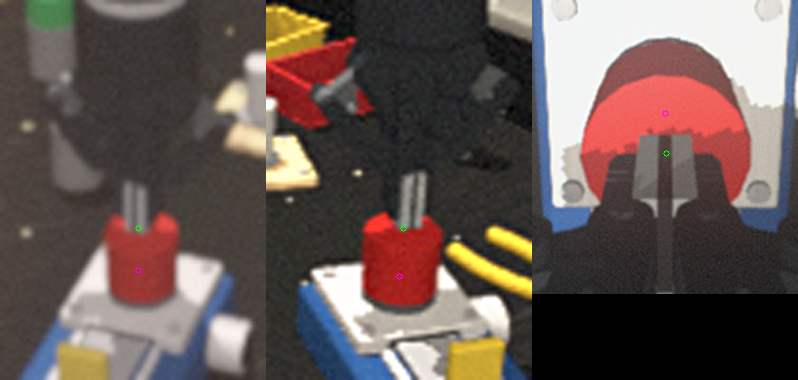

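The cap stands where I measured it, and the reported TCP is inside it, yet the fingers shut on nothing with zero force. I'll raise slowly with the fingers still shut and compare the cap and the fingertips.

Request:
carry_out([
  [0, 0, -0.5, 0, -1],
  [0, 0, -0.5, 0, -1],
  [0, 0, -1, 0, -1],
  [0, 0, -1, 0, -1],
  [0, 0, -2, 0, -1],
  [0, 0, -2, 0, -1],
  [0, 0, 0, 0, -1],
  [0, 0, 0, 0, -1],
  [0, 0, 0, 0, -1],
])

```text
t: 7.8
eef_pos: [0.5408, -0.1318, 0.1341]
tool_rot: [-0.0, 0.831, 0.556, -0.0]
contact_force: [-0.3, -0.3, 0.0]
gripper_width: -0.002
grasp_force: 0.0
```

Run:
```python
from h import *
import cv2
plan([0.542,-0.131,0.16]); snap(6); o=bot.get_obs(); print(o['grasp_force'])
D=imaging.read_camera("side")[:,:,::-1].copy(); S=imaging.read_camera("scene")[:,:,::-1].copy()
o,p,M=pose(); out=[]
for n,im in(("side",D),("scene",S)):
    P=proj_rows(imaging.calibration(n)); y=P@np.r_[p,1]; t=y[:2]/y[2]; print(n,t)
    u,v=np.round(t).astype(int)-[35,45]; cr=cv2.resize(im[v:v+100,u:u+70],None,fx=3.6,fy=3.6,interpolation=cv2.INTER_CUBIC); cv2.circle(cr,(int((t[0]-u)*3.6),int((t[1]-v)*3.6)),3,(255,0,255),1); out.append(cr)
w=cv2.imread("pics/w6.png")[120:400,190:450]; cv2.circle(w,(323-190,225-120),2,(255,0,255),1); out.append(cv2.resize(w,(290,360)))
cv2.imwrite("pics/x6.png",np.hstack(out))
```

```text
t 7.8 p [ 0.5408 -0.1318  0.1341] xang 67.51 F [-0.3 -0.3  0. ] w -0.002
shift cm [ 0.12  0.08 -2.59]
0.0
side [319.60045732 228.47623672]
scene [371.15221008 216.73447086]
```

View pics/x6.png

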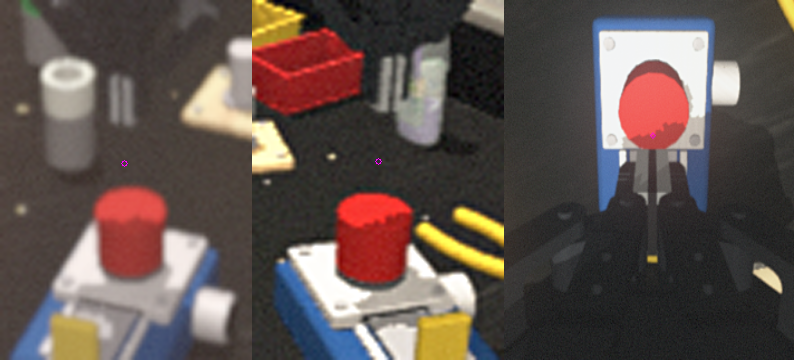

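Cap undisturbed. Side view: real tips at about (318.9,217.7), reported TCP at (319.6,228.5). Scene view: tips at about (374.6,202.6), TCP at (371.2,216.7). So the real tips stand well above the reported TCP, and I'll measure that offset.

Run:
```python
from h import *
o,p,M=pose()
S=proj_rows(imaging.calibration("scene"));D=proj_rows(imaging.calibration("side"))
x,r=tri([(D,(318.9,217.7)),(S,(374.6,202.6))]); print(x,r, "offset world",x-p,"tool",M.T@(x-p))
P=np.load("P6.npy")
for dz in(0,.03,.04):
  for dx in (.011,0,-.011):
    y=P@np.r_[p-M[:,2]*dz+M[:,0]*dx,1]; print(dz,dx,y[:2]/y[2])
```

```text
[ 0.53928978 -0.14034679  0.17214827] [array([-0. , -0.3]), array([0.2, 0.5])] offset world [-0.00146876 -0.00864341  0.0382592 ] tool [-0.00855924  0.00188975 -0.03825965]
0 0.011 [323.23710085 207.99054553]
0 0 [323.23273957 224.7240176 ]
0 -0.011 [323.22851008 240.95178759]
0.03 0.011 [323.38321626 225.12508455]
0.03 0 [323.37545063 244.49565571]
0.03 -0.011 [323.36796027 263.17958466]
0.04 0.011 [323.44430574 232.28887389]
0.04 0 [323.43488492 252.72986869]
0.04 -0.011 [323.42581848 272.40194939]
```

The tips sit about 36 mm short of the reported TCP along the tool axis, with no clear lateral error. The cap grasp therefore needs a reported TCP z of about 0.027. I'll open and go down.

Request:
carry_out([
  [0.1, 0.1, 0, 0, 1],
  [0, 0, 0, 0, 1],
  [0, 0, 0, 0, 1],
  [0, 0, 2, 0, 1],
  [0, 0, 2, 0, 1],
  [0, 0, 2, 0, 1],
  [0, 0, 2, 0, 1],
  [0, 0, 1.2, 0, 1],
  [0, 0, 1, 0, 1],
  [0, 0, 0.5, 0, 1],
  [0, 0, 0, 0, 1],
  [0, 0, 0, 0, 1],
])

```text
t: 9.15
eef_pos: [0.5432, -0.1313, 0.0283]
tool_rot: [0.0, 0.831, 0.556, 0.0]
contact_force: [0.3, 0.5, 0.5]
gripper_width: 0.998
grasp_force: 0.0
```

Request:
carry_out([
  [0, 0, 0, 0, 0.4],
  [0, 0, 0, 0, 0.2],
  [0, 0, 0, 0, 0],
  [0, 0, 0, 0, -1],
  [0, 0, 0, 0, -1],
  [0, 0, 0, 0, -1],
  [0, 0, 0, 0, -1],
], force=30)

```text
t: 9.85
eef_pos: [0.543, -0.1313, 0.0284]
tool_rot: [0.0, 0.831, 0.556, 0.0]
contact_force: [-1.4, 0.4, 5.7]
gripper_width: 0.553
grasp_force: 30.7
```

Request:
carry_out([
  [0, 0, -0.5, 0, -1],
  [0, 0, -1, 0, -1],
  [0, 0, -2, 0, -1],
  [0, 0, -2.5, 0, -1],
  [0, 0, -2.5, 0, -1],
  [0, 0, -2, 0, -1],
  [0, 0, 0, 0, -1],
  [0, 0, 0, 0, -1],
  [0, 0, 0, 0, -1],
])

```text
t: 10.75
eef_pos: [0.5418, -0.1312, 0.1318]
tool_rot: [-0.001, 0.831, 0.556, -0.001]
contact_force: [-0.6, -0.4, -1.9]
gripper_width: 0.553
grasp_force: 31.1
```

Run:
```python
from h import *
import cv2
plan([0.649,0.1293,0.15]); print(bot.get_obs()['grasp_force'])
p=pose()[1]
for n in("side","scene"):
    im=imaging.read_camera(n)[:,:,::-1].copy(); cv2.imwrite(f"pics/{n}7.png",im)
    h=cv2.cvtColor(im,cv2.COLOR_BGR2HSV); m=cv2.inRange(h,(0,170,80),(6,255,255))
    N,_,s,c=cv2.connectedComponentsWithStats(m); print(n,[(s[i].tolist()) for i in range(1,N) if s[i,4]>60])
    P=proj_rows(imaging.calibration(n))
    for z in (.125,.158,.165): y=P@np.r_[p[:2],z,1]; print(z,y[:2]/y[2])
```

```text
t 10.75 p [ 0.5418 -0.1312  0.1318] xang 67.52 F [-0.6 -0.4 -1.9] w 0.553
shift cm [28.17 -0.06 -1.84]
31.13327080383897
side [[311, 201, 17, 22, 187]]
0.125 [320.08456101 231.32524362]
0.158 [319.85711888 220.12008828]
0.165 [319.80799565 217.69998499]
scene [[149, 77, 12, 21, 81], [145, 95, 17, 12, 67], [333, 182, 25, 22, 274], [362, 185, 23, 26, 438]]
0.125 [371.03077433 219.96333252]
0.158 [372.12238768 207.0548115 ]
0.165 [372.35868299 204.26057758]
```

Request:
carry_out([
  [2, 0, 0, 0, -1],
  [4, 0, 0, 0, -1],
  [4, 0, 0, 0, -1],
  [4, 0, 0, 0, -1],
  [4, 0, 0, 0, -1],
  [4, 0, 0, 0, -1],
  [4, 0, 0, 0, -1],
  [2.2, 0, 0, 0, -1],
  [0, 0, 0, 0, -1],
  [0, 0, 0, 0, -1],
  [0, 0, 0, 0, -1],
])

```text
t: 11.95
eef_pos: [0.6501, 0.1273, 0.1319]
tool_rot: [0.0, 0.832, 0.555, -0.001]
contact_force: [0.5, -0.4, -0.2]
gripper_width: 0.556
grasp_force: 31.1
```

Run:
```python
from h import *
plan([0.649,0.1293,-0.004])
```

```text
t 11.95 p [0.6501 0.1273 0.1319] xang 67.41 F [ 0.5 -0.4 -0.2] w 0.556
shift cm [ 0.17 -0.17 13.59]
```

Request:
carry_out([
  [0.2, -0.2, 1.5, 0, -1],
  [0, 0, 2.5, 0, -1],
  [0, 0, 2.5, 0, -1],
  [0, 0, 1.5, 0, -1],
  [0, 0, 1, 0, -1],
  [0, 0, 1, 0, -1],
  [0, 0, 1, 0, -1],
  [0, 0, 1, 0, -1],
  [0, 0, 0.6, 0, -1],
  [0, 0, 0, 0, -1],
  [0, 0, 0, 0, -1],
])

```text
t: 13.05
eef_pos: [0.6497, 0.1321, 0.0069]
tool_rot: [0.0, 0.831, 0.556, 0.0]
contact_force: [0.8, -0.4, -1.1]
gripper_width: 0.55
grasp_force: 31.1
```

Request:
carry_out([
  [-0.2, 0, 0.3, 0, -1],
  [0, 0, 0.3, 0, -1],
  [0, 0, 0.2, 0, -1],
  [0, 0, 0.2, 0, -1],
  [0, 0, 0, 0, -1],
  [0, 0, 0, 0, -1],
])

```text
t: 13.65
eef_pos: [0.6487, 0.1301, -0.0033]
tool_rot: [-0.0, 0.831, 0.556, 0.0]
contact_force: [0.7, -0.0, -0.0]
gripper_width: 0.552
grasp_force: 31.1
```

Request:
carry_out([
  [0, 0, 0.1, 0, -1],
  [0, 0, 0.1, 0, -1],
  [0, 0, 0, 0, -1],
])

```text
t: 13.95
eef_pos: [0.6489, 0.1301, -0.0046]
tool_rot: [0.0, 0.831, 0.556, 0.0]
contact_force: [-2.2, -0.5, 4.7]
gripper_width: 0.554
grasp_force: 31.5
```

Request:
carry_out([
  [0, 0, 0, 0, -0.2],
  [0, 0, 0, 0, 0.3],
  [0, 0, 0, 0, 1],
  [0, 0, 0, 0, 1],
  [0, 0, -1, 0, 1],
  [0, 0, -2, 0, 1],
  [0, 0, -3, 0, 1],
  [0, 0, -4, 0, 1],
  [0, 0, -4, 0, 1],
  [0, 0, 0, 0, 1],
  [0, 0, 0, 0, 1],
])

```text
t: 15.05
eef_pos: [0.6495, 0.1302, 0.1365]
tool_rot: [0.001, 0.831, 0.556, 0.001]
contact_force: [0.2, 0.4, -0.1]
gripper_width: 0.997
grasp_force: 0.0
```

Run:
```python
from h import *
import cv2
p=pose()[1]; plan([0.4875,0.2295,0.10]); snap(8)
P={"w":np.load("P8.npy")}
for n in("side","scene","w"):
    im=imaging.read_camera(n)[:,:,::-1].copy() if n!="w" else cv2.imread("pics/w8.png")
    if n!="w": cv2.imwrite(f"pics/{n}8.png",im); P[n]=proj_rows(imaging.calibration(n))
    h=cv2.cvtColor(im,cv2.COLOR_BGR2HSV); m=cv2.inRange(h,(0,170,60),(8,255,255))
    N,_,s,c=cv2.connectedComponentsWithStats(m); print(n,[(s[i].tolist(),np.round(c[i]).tolist()) for i in range(1,N) if s[i,4]>60])
    for z in (.025,.065): y=P[n]@np.r_[.6487,.130,z,1]; print(z,y[:2]/y[2])
```

```text
t 15.05 p [0.6495 0.1302 0.1365] xang 67.51 F [ 0.2  0.4 -0.1] w 0.997
shift cm [  2.97 -18.77   3.6 ]
side [([345, 191, 16, 18, 214], [353.0, 199.0])]
0.025 [351.85218744 205.47214931]
0.065 [352.09623252 194.0632513 ]
scene [([264, 165, 11, 9, 64], [268.0, 169.0]), ([324, 179, 46, 31, 683], [345.0, 194.0])]
0.025 [331.90851231 206.89940689]
0.065 [332.30174912 194.98044279]
w [([379, 4, 129, 116, 3682], [457.0, 53.0]), ([370, 42, 37, 85, 383], [384.0, 86.0]), ([306, 217, 29, 6, 66], [321.0, 220.0])]
0.025 [322.10866727 185.4397566 ]
0.065 [322.15692256 196.10826858]
```

The cap is on the post: in the side view the red blob spans columns 345-361 and rows 191-209, as projected. Next is the green sleeve.

Request:
carry_out([
  [0.6, -3.1, 0, 0, 1],
  [0.6, -3.1, 0, 0, 1],
  [0.6, -3.1, 0, 0, 1],
  [0.6, -3.1, 0, 0, 1],
  [0.6, -3.1, 0, 0, 1],
  [0, -3.2, 0, 0, 1],
  [0, 0, 0, 0, 1],
  [0, 0, 0, 0, 1],
  [0, 0, 0, 0, 1],
])

```text
t: 16.1
eef_pos: [0.488, 0.2284, 0.1341]
tool_rot: [0.0, 0.832, 0.555, -0.0]
contact_force: [-0.4, 0.1, 0.3]
gripper_width: 1.0
grasp_force: 0.0
```

Run:
```python
from h import *
import cv2
plan([0.4875,0.2295,-0.004]); snap(9); P=np.load("P9.npy")
im=cv2.imread("pics/w9.png"); h=cv2.cvtColor(im,cv2.COLOR_BGR2HSV); m=cv2.inRange(h,(50,100,120),(80,255,255))
ys,xs=np.nonzero(m); print(len(xs),xs.min(),xs.max(),ys.min(),ys.max())
e=cv2.fitEllipse(cv2.convexHull(np.c_[xs,ys].astype(np.int32))); print(e, atz(P,e[0],.08))
y=P@np.r_[.4875,.2295,.08,1]; print(y[:2]/y[2])
```

```text
t 16.1 p [0.488  0.2284 0.1341] xang 67.44 F [-0.4  0.1  0.3] w 1.0
shift cm [ 0.09 -0.08 13.81]
992 295 348 174 225
((321.5504455566406, 199.5172119140625), (52.17525100708008, 54.195396423339844), 91.86302947998047) [0.4873022  0.23001018]
[322.02654582 199.99496883]
```

Request:
carry_out([
  [0.1, -0.1, 2, 0, 1],
  [0, 0, 2.5, 0, 1],
  [0, 0, 2.5, 0, 1],
  [0, 0, 2.5, 0, 1],
  [0, 0, 2, 0, 1],
  [0, 0, 1.5, 0, 1],
  [0, 0, 0.8, 0, 1],
  [0, 0, 0, 0, 1],
  [0, 0, 0, 0, 1],
])

```text
t: 17.05
eef_pos: [0.4874, 0.2308, -0.0028]
tool_rot: [0.0, 0.831, 0.556, 0.0]
contact_force: [0.0, -0.6, 0.7]
gripper_width: 0.998
grasp_force: 0.0
```

Request:
carry_out([
  [0, 0, 0, 0, 0.4],
  [0, 0, 0, 0, 0.2],
  [0, 0, 0, 0, 0],
  [0, 0, 0, 0, -1],
  [0, 0, 0, 0, -1],
  [0, 0, 0, 0, -1],
  [0, 0, 0, 0, -1],
], force=50)

```text
t: 17.75
eef_pos: [0.4873, 0.2309, -0.0024]
tool_rot: [0.0, 0.831, 0.556, 0.001]
contact_force: [-1.3, -1.3, 6.1]
gripper_width: 0.508
grasp_force: 49.9
```

Gripped at 0.508 opening (about 43 mm). I'll lift, then carry it to the -y side of the port so the wrist camera can see the bare spigot.

Request:
carry_out([
  [0, 0, -1, 0, -1],
  [0, 0, -2.5, 0, -1],
  [0, 0, -4, 0, -1],
  [0, 0, -4, 0, -1],
  [0, 0, -4, 0, -1],
  [0, 0, -4, 0, -1],
  [0, 0, -1, 0, -1],
  [0, 0, 0, 0, -1],
  [0, 0, 0, 0, -1],
])

```text
t: 18.65
eef_pos: [0.4861, 0.23, 0.2007]
tool_rot: [0.0, 0.831, 0.556, -0.001]
contact_force: [-0.5, -0.4, -2.0]
gripper_width: 0.508
grasp_force: 50.9
```

Request:
carry_out([
  [-1.9, 0.9, 0, 0, -1],
  [-3.6, 1.7, 0, 0, -1],
  [-3.6, 1.7, 0, 0, -1],
  [-3.6, 1.7, 0, 0, -1],
  [-3.6, 1.7, 0, 0, -1],
  [-3.6, 1.7, 0, 0, -1],
  [-3.6, 1.7, 0, 0, -1],
  [-3.6, 1.7, 0, 0, -1],
  [-3.6, 1.7, 0, 0, -1],
  [-3.6, 1.7, 0, 0, -1],
  [-2.6, 1.5, 0, 0, -1],
  [-1, 0.5, 0, 0, -1],
])

```text
t: 19.85
eef_pos: [0.5083, -0.1928, 0.1993]
tool_rot: [-0.001, 0.833, 0.554, -0.002]
contact_force: [-0.0, 0.6, -0.5]
gripper_width: 0.51
grasp_force: 50.9
```

Request:
carry_out([
  [0, 0, 0, 0, -1],
  [0, 0, 0, 0, -1],
  [0, 0, 0, 0, -1],
])

```text
t: 20.15
eef_pos: [0.51, -0.1869, 0.2013]
tool_rot: [-0.001, 0.831, 0.557, -0.0]
contact_force: [-0.0, -0.4, -0.2]
gripper_width: 0.508
grasp_force: 50.9
```

Run:
```python
from h import *
import cv2
plan([0.542,-0.131,0.11]); print(bot.get_obs()['grasp_force']); snap(10); P=np.load("P10.npy")
for z in(.058,.088): y=P@np.r_[.542,-.131,z,1]; t=y[:2]/y[2]; print(z,t)
u,v=t.astype(int)-[50,45]; print(u,v)
im=cv2.imread("pics/w10.png"); cv2.imwrite("pics/x10.png",cv2.resize(im[max(v,0):v+100,u:u+100],(600,600),interpolation=cv2.INTER_CUBIC) if v>=0 else im)
```

```text
t 20.15 p [ 0.51   -0.1869  0.2013] xang 67.69 F [-0.  -0.4 -0.2] w 0.508
shift cm [6.38 0.85 9.13]
50.86416176520288
0.058 [331.34973345 116.67098967]
0.088 [332.20482574 117.07923095]
282 72
```

View pics/x10.png

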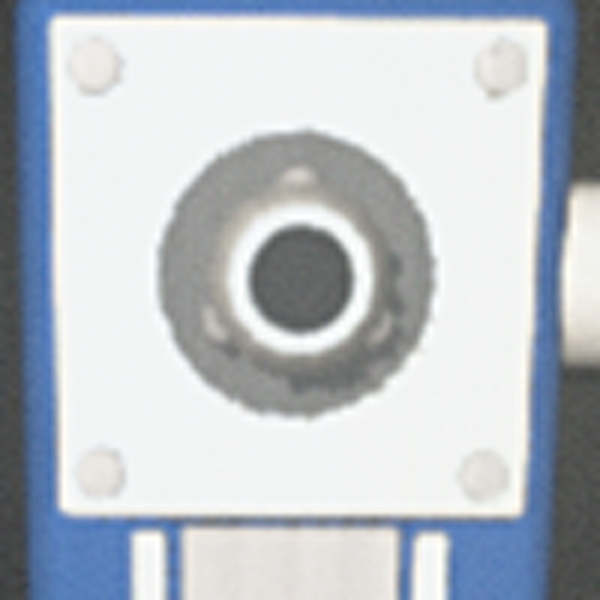

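The spigot is bare. Ring centre is at crop (301,277), which is pixel (331.8,117.8), and the shoulder centre is (330.9,117.2).

Run:
```python
from h import *
P=np.load("P10.npy"); a=atz(P,(331.8,117.8),.088); b=atz(P,(330.85,117.2),.058); print(a,b)
o,p,M=pose(); c=(a+b)/2+M[:2,0]*.0008; print(c); plan([*c,.10])
```

```text
[ 0.54141282 -0.13145684] [ 0.54133386 -0.13129042]
[ 0.54167713 -0.13063356]
t 20.2 p [ 0.5101 -0.1871  0.2015] xang 67.68 F [ 0.1 -0.8 -1.2] w 0.509
shift cm [ 6.42  0.78 10.15]
```

Request:
carry_out([
  [2.5, 0.3, 0, 0, -1],
  [2.5, 0.3, 1, 0, -1],
  [1.4, 0.2, 2, 0, -1],
  [0, 0, 2.5, 0, -1],
  [0, 0, 2, 0, -1],
  [0, 0, 1.5, 0, -1],
  [0, 0, 0, 0, -1],
  [0, 0, 0, 0, -1],
  [0, 0, 0, 0, -1],
])

```text
t: 21.1
eef_pos: [0.5428, -0.1328, 0.1129]
tool_rot: [0.001, 0.831, 0.556, 0.001]
contact_force: [-0.1, 0.2, -0.9]
gripper_width: 0.51
grasp_force: 50.9
```

Run:
```python
from h import *
plan([.5417,-.1307,.0556],67.5)
```

```text
t 21.1 p [ 0.5428 -0.1328  0.1129] xang 67.55 F [-0.1  0.2 -0.9] w 0.51
shift cm [ 0.15 -0.19  5.73]
yaw (tool)  0.05
```

Request:
carry_out([
  [0.1, -0.1, 0.5, 0, -1],
  [0, 0, 0.5, 0, -1],
  [0, 0, 0.5, 0, -1],
  [0, 0, 0, 0, -1],
  [0, 0, 0, 0, -1],
])

```text
t: 21.6
eef_pos: [0.5412, -0.1318, 0.0965]
tool_rot: [-0.0, 0.831, 0.556, -0.0]
contact_force: [-0.1, 0.3, -0.7]
gripper_width: 0.515
grasp_force: 50.9
```

Run:
```python
from h import *
for i in range(4): plan([.5417,-.1307,.0556],67.5); imaging.read_camera("wrist")
```

```text
t 21.6 p [ 0.5412 -0.1318  0.0965] xang 67.51 F [-0.1  0.3 -0.7] w 0.515
shift cm [0.12 0.   4.09]
yaw (tool)  0.01
t 21.65 p [ 0.5414 -0.1318  0.0967] xang 67.51 F [-0.4 -0.2 -0.4] w 0.509
shift cm [ 0.11 -0.02  4.11]
yaw (tool)  0.01
t 21.7 p [ 0.5415 -0.1319  0.0968] xang 67.51 F [ 0.2  0.3 -0.5] w 0.512
shift cm [ 0.11 -0.03  4.12]
yaw (tool)  0.01
t 21.75 p [ 0.5415 -0.1318  0.0969] xang 67.51 F [ 0.   0.  -0.1] w 0.511
shift cm [ 0.11 -0.03  4.13]
yaw (tool)  0.01
```

Request:
carry_out([
  [0.1, 0, 0.3, 0, -1],
  [0, 0, 0.5, 0, -1],
  [0, 0, 0.5, 0, -1],
  [0, 0, 0.4, 0, -1],
  [0, 0, 0.3, 0, -1],
  [0, 0, 0, 0, -1],
  [0, 0, 0, 0, -1],
])

```text
t: 22.5
eef_pos: [0.5418, -0.1309, 0.0766]
tool_rot: [-0.0, 0.831, 0.556, -0.0]
contact_force: [1.0, 0.5, -1.1]
gripper_width: 0.512
grasp_force: 50.9
```

Entered cleanly, with the foot at about 0.079. I'll press on past the balls.

Request:
carry_out([
  [0, 0, 0.4, 0, -1],
  [0, 0, 0.4, 0, -1],
  [0, 0, 0.4, 0, -1],
  [0, 0, 0.4, 0, -1],
  [0, 0, 0.3, 0, -1],
  [0, 0, 0, 0, -1],
  [0, 0, 0, 0, -1],
], force=60)

```text
t: 23.2
eef_pos: [0.5415, -0.1307, 0.0572]
tool_rot: [-0.0, 0.831, 0.556, -0.0]
contact_force: [1.4, 0.6, -3.7]
gripper_width: 0.509
grasp_force: 61.2
```

Request:
carry_out([
  [0, 0, 0.15, 0, -1],
  [0, 0, 0.1, 0, -1],
  [0, 0, 0, 0, -1],
])

```text
t: 23.5
eef_pos: [0.542, -0.1308, 0.0556]
tool_rot: [0.0, 0.831, 0.556, 0.0]
contact_force: [-0.6, 1.6, 4.0]
gripper_width: 0.508
grasp_force: 61.5
```

Request:
carry_out([
  [0, 0, 0.1, 0, -1],
  [0, 0, 0.1, 0, -1],
  [0, 0, 0, 0, -1],
])

```text
t: 23.8
eef_pos: [0.5422, -0.1309, 0.0554]
tool_rot: [0.0, 0.831, 0.556, 0.0]
contact_force: [-6.0, 2.4, 21.3]
gripper_width: 0.506
grasp_force: 62.7
```

Firm stop at the expected height (0.0554, 21 N), so the sleeve is home. I'll release and lift.

Request:
carry_out([
  [0, 0, -0.2, 0, -0.5],
  [0, 0, 0, 0, 0.2],
  [0, 0, 0, 0, 1],
  [0, 0, 0, 0, 1],
  [0, 0, 0, 0, 1],
  [0, 0, -1, 0, 1],
  [0, 0, -2, 0, 1],
  [0, 0, -3, 0, 1],
  [0, 0, -3, 0, 1],
  [0, 0, -2, 0, 1],
  [0, 0, 0, 0, 1],
  [0, 0, 0, 0, 1],
])

```text
t: 25.0
eef_pos: [0.5419, -0.1309, 0.1658]
tool_rot: [0.0, 0.831, 0.556, 0.0]
contact_force: [-0.2, -0.3, -0.3]
gripper_width: 0.999
grasp_force: 0.0
```

Run:
```python
from h import *
import cv2
o,p,M=pose(); print(p); snap(11)
# sleeve: green blob vs prediction in side/scene; white/grey boundary
for n in("side","scene"):
    im=imaging.read_camera(n)[:,:,::-1].copy(); cv2.imwrite(f"pics/{n}11.png",im); P=proj_rows(imaging.calibration(n))
    h=cv2.cvtColor(im,cv2.COLOR_BGR2HSV)
    for nm,r in(("g",((45,90,50),(85,255,255))),("y",((20,150,110),(32,255,255)))):
        N,_,s,c=cv2.connectedComponentsWithStats(cv2.inRange(h,*r)); print(n,nm,[(s[i].tolist(),np.round(c[i],1).tolist()) for i in range(1,N) if s[i,4]>40])
    for x in([.5415,-.1313,.108],[.5415,-.1313,.138],[.501,-.230,.086]): y=P@np.r_[x,1]; print(np.round(y[:2]/y[2],1))
```

```text
[ 0.54186892 -0.13094831  0.16576681]
side g [([311, 222, 19, 20, 306], [320.2, 231.4])]
side y [([376, 169, 29, 10, 188], [390.2, 173.5]), ([374, 176, 29, 8, 80], [388.5, 180.9])]
[320.1 237. ]
[319.9 227. ]
[304.8 271.2]
scene g [([361, 210, 21, 21, 370], [370.6, 220.1])]
scene y [([180, 159, 18, 23, 241], [186.4, 169.6]), ([316, 171, 34, 22, 437], [330.7, 181.0]), ([381, 229, 38, 23, 319], [401.0, 240.5]), ([381, 259, 16, 19, 242], [388.2, 267.6]), ([232, 312, 26, 32, 224], [244.0, 330.4])]
[370.4 226.5]
[371.4 215. ]
[389.8 259.6]
```

The green band sits where projected for a seated sleeve. Now over the tab.

Request:
carry_out([
  [-2.5, 0, 0, 0, 1],
  [-2.6, 0, 0, 0, 1],
  [-2.6, 0, 0, 0, 1],
  [-2.6, 0, 0, 0, 1],
  [0, 0, 0, 0, 1],
  [0, 0, 0, 0, 1],
  [0, 0, 0, 0, 1],
])

```text
t: 25.85
eef_pos: [0.5026, -0.2247, 0.1647]
tool_rot: [-0.001, 0.831, 0.556, 0.0]
contact_force: [0.4, -0.8, -0.4]
gripper_width: 0.999
grasp_force: 0.0
```

Run:
```python
from h import *
import cv2
snap(12); P=np.load("P12.npy"); im=cv2.imread("pics/w12.png"); h=cv2.cvtColor(im,cv2.COLOR_BGR2HSV)
m=cv2.inRange(h,(20,110,60),(34,255,255)); N,L,s,c=cv2.connectedComponentsWithStats(m)
for i in range(1,N):
    if s[i,4]>80: print(s[i].tolist(),np.round(c[i],1), np.round(atz(P,c[i],.086),4))
for z in (.086,.044):
  for d in (.095,.105):
    y=P@np.r_[.5414-.382*d,-.1314-.924*d,z,1]; print(z,d,np.round(y[:2]/y[2],1))
V=h[:,:,2]; u=323
y=P@np.r_[.502,-.2266,.086,1]; u=int(y[0]/y[2]); v=int(y[1]/y[2])
for r in range(v-30,v+31,2): print(r,im[r,u-4:u+5].mean(0).astype(int).tolist(),end=' ')
plan([.502,-.2266,.014],67.5)
```

```text
[428, 0, 62, 63, 1779] [462.6  26.7] [ 0.6502 -0.1442]
[305, 186, 37, 19, 644] [322.8 195.4] [ 0.5016 -0.2264]
0.086 0.095 [323.4 186.5]
0.086 0.105 [323.4 197.6]
0.044 0.095 [323.3 176.8]
0.044 0.105 [323.3 186.5]
165 [221, 226, 229] 167 [221, 226, 229] 169 [221, 226, 228] 171 [220, 225, 228] 173 [219, 224, 227] 175 [220, 225, 228] 177 [220, 224, 228] 179 [219, 224, 227] 181 [219, 224, 227] 183 [216, 223, 226] 185 [100, 140, 155] 187 [69, 126, 145] 189 [71, 129, 148] 191 [69, 128, 147] 193 [71, 136, 158] 195 [100, 233, 243] 197 [115, 244, 242] 199 [113, 243, 241] 201 [106, 241, 242] 203 [88, 214, 238] 205 [61, 70, 74] 207 [60, 63, 63] 209 [57, 62, 62] 211 [53, 59, 57] 213 [52, 57, 57] 215 [52, 56, 57] 217 [54, 58, 58] 219 [52, 58, 58] 221 [50, 55, 56] 223 [49, 54, 54] 225 [47, 52, 53] t 25.9 p [ 0.5028 -0.2246  0.1648] xang 67.63 F [-0.4 -0.5 -0.7] w 0.996
shift cm [-0.22  0.02 15.08]
yaw (tool)  0.13
```

Tab top face spans rows 194-204 at column 323, about 106 mm from the spigot. I'll descend to grip it by its width.

Request:
carry_out([
  [-0.4, 0, 2, 0, 1],
  [0, 0, 2.5, 0, 1],
  [0, 0, 2.5, 0, 1],
  [0, 0, 2.5, 0, 1],
  [0, 0, 2.5, 0, 1],
  [0, 0, 1.5, 0, 1],
  [0, 0, 1, 0, 1],
  [0, 0, 0.5, 0, 1],
  [0, 0, 0, 0, 1],
  [0, 0, 0, 0, 1],
])

```text
t: 26.9
eef_pos: [0.5015, -0.2298, 0.0159]
tool_rot: [0.0, 0.831, 0.556, 0.0]
contact_force: [-0.6, -0.6, 0.8]
gripper_width: 0.997
grasp_force: 0.0
```

Request:
carry_out([
  [0, 0, 0, 0, 0.2],
  [0, 0, 0, 0, 0],
  [0, 0, 0, 0, -0.2],
  [0, 0, 0, 0, -1],
  [0, 0, 0, 0, -1],
  [0, 0, 0, 0, -1],
  [0, 0, 0, 0, -1],
], force=40)

```text
t: 27.6
eef_pos: [0.5008, -0.2298, 0.0156]
tool_rot: [0.0, 0.831, 0.556, -0.0]
contact_force: [-1.4, 1.0, 5.9]
gripper_width: 0.365
grasp_force: 40.1
```

Gripped (opening 0.365, about 31 mm). Pull.

Request:
carry_out([
  [-0.5, 0, 0, 0, -1],
  [-0.7, 0, 0, 0, -1],
  [-0.7, 0, 0, 0, -1],
  [-0.7, 0, 0, 0, -1],
  [-0.6, 0, 0, 0, -1],
  [-0.3, 0, 0, 0, -1],
  [0, 0, 0, 0, -1],
  [0, 0, 0, 0, -1],
  [0, 0, 0, 0, -1],
])

```text
t: 28.5
eef_pos: [0.4878, -0.2608, 0.0156]
tool_rot: [-0.0, 0.831, 0.556, 0.0]
contact_force: [-1.6, 3.6, 6.7]
gripper_width: 0.366
grasp_force: 40.3
```

Request:
carry_out([
  [-0.2, 0, 0, 0, -1],
  [-0.2, 0, 0, 0, -1],
  [-0.2, 0, 0, 0, -1],
  [0, 0, 0, 0, -1],
  [0, 0, 0, 0, -1],
])

```text
t: 29.0
eef_pos: [0.4879, -0.2608, 0.0156]
tool_rot: [-0.002, 0.83, 0.557, 0.003]
contact_force: [2.9, 16.3, 6.7]
gripper_width: 0.361
grasp_force: 40.3
```

The gate hit its stop, with the tab 140 mm from the spigot and 16 N. I'll release and lift clear.

Request:
carry_out([
  [0, 0, 0, 0, -0.1],
  [0, 0, 0, 0, 0.3],
  [0, 0, 0, 0, 1],
  [0, 0, 0, 0, 1],
  [0, 0, -1, 0, 1],
  [0, 0, -2, 0, 1],
  [0, 0, -4, 0, 1],
  [0, 0, -4, 0, 1],
  [0, 0, -4, 0, 1],
  [0, 0, 0, 0, 1],
  [0, 0, 0, 0, 1],
])

```text
t: 30.1
eef_pos: [0.4857, -0.2682, 0.1668]
tool_rot: [0.001, 0.832, 0.555, 0.001]
contact_force: [-0.4, -0.1, -0.5]
gripper_width: 0.999
grasp_force: 0.0
```

Run:
```python
from h import *
import cv2
snap(13); P=np.load("P13.npy"); h=cv2.cvtColor(cv2.imread("pics/w13.png"),cv2.COLOR_BGR2HSV)
N,L,s,c=cv2.connectedComponentsWithStats(cv2.inRange(h,(20,110,60),(34,255,255)))
print([(s[i].tolist()) for i in range(1,N) if s[i,4]>80])
for d in(.135,.145): y=P@np.r_[.5414-.382*d,-.1314-.924*d,.086,1]; print(d,np.round(y[:2]/y[2],1))
for n in("side","scene"):
    h=cv2.cvtColor(imaging.read_camera(n)[:,:,::-1].copy(),cv2.COLOR_BGR2HSV)
    for nm,r in(("green",((45,90,50),(85,255,255))),("red",((0,170,60),(8,255,255)))):
        N,_,s,c=cv2.connectedComponentsWithStats(cv2.inRange(h,*r)); print(n,nm,[s[i].tolist() for i in range(1,N) if s[i,4]>60])
```

```text
[[458, 0, 15, 12, 112], [303, 172, 37, 19, 623]]
0.135 [321.9 178.4]
0.145 [321.9 189.6]
side green [[319, 225, 11, 17, 104]]
side red [[345, 191, 16, 18, 208]]
scene green [[361, 210, 20, 21, 368]]
scene red [[145, 95, 17, 11, 66], [264, 165, 10, 9, 61], [324, 179, 45, 31, 681]]
```

```bash
python3 -c "
from station import bot
print(bot.hand_in())"
```

```text
the job is handed in; nothing more can be done
None
```

Job handed in at about 30 s: the red cap is on the stand's post, the green sleeve is seated on the shoulder, and the gate was then pulled out to its stop; my first try at the cap closed on nothing and left it undisturbed, because the fingertips sit about 36 mm short of the reported TCP.

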